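# Close the balance's draft shield and tare it by the touchless sensor

### The arm

A 6-joint arm with a two-finger parallel gripper is mounted at the origin on the work surface. World frame = base frame: x ahead of the robot, y to its left, z up, the work surface at z = 0. Lengths are in m, angles in degrees, forces in N, time in s.
With the tool pointing down it reaches from about 0.325 to 0.775 m from the base axis. Payload 5.5 kg.
Tool frame: the origin (TCP) lies at the centre of the arm's flange, where the gripper is bolted on; the fingertips stand 182 mm ahead of it and the grasp point (between the pads) lies 163 mm ahead of it; z points along the fingers, y is the line along which they close (so a half turn about z gives the same grasp; the last joint's range is limited). The gripper opens to 88 mm and grips with 3 to 60 N. Pads are 20 mm wide; open, the fingers measure 115 mm over their backs; the gripper's body (75 mm by 178 mm) begins 61 mm behind the grasp point.
Start: joints at [-75.9, 5.22, 70.514, -0, 104.267, -3.249], TCP at [0.179, -0.573, 0.405] pointing down, gripper open.
Joint ranges: [-164.24, 164.24], [-49.07, 125.15], [9.68, 141.18], [-86.29, 266.29], [3.28, 154.24], [-151.56, 151.56]. Speed limits (degrees/s): [147.25, 147.25, 172.46, 180, 180, 180].

### API

Orientations are given as [roll, pitch, yaw] about the fixed x, y, z axes, in that order (R = Rz(yaw) Ry(pitch) Rx(roll)).
In Python, from station import r gives the robot as it stands. The module is installed in compiled form; this text tells all that it offers. Calls block until the motion is done:
- r.reach(position, orientation): joint-space move of the TCP to a pose.
- r.servo_line(position, rotation=None, speed=0.15): straight line of the TCP; rotation=None keeps the orientation; speed is the mean speed in m/s.
- r.move_joints(angles): joint-space move.
- r.let_go() and r.grab(squeeze=None): open the fingers fully, or close them until they stop; squeeze is the grip in N (None keeps the last).
- r.wait(seconds).
- r.inverse_kinematics(position, orientation): joint angles nearest the present ones, or None.
- r.sense(): the state.
- r.snapshot(name): name is "scene" or "top" or "wrist"; returns a dict with "frame" (400x640x3 uint8, red, green, blue), "fx", "fy", "cx", "cy" (pixels), "R" (3x3) and "t" (3): a world point X has camera coordinates R X + t. Camera axes: x right, y down, z forward; pixel columns grow to the right and rows downward; lengths in m; the calibration is good to about 2 mm. The wrist camera is an equidistant fisheye: a pixel r from the principal point sees the ray r / f radians off the axis. A picture is of the moment at which its call begins. There is no depth.
A pose or a line that the arm cannot do raises r.IKError and nothing moves.
- r.hand_in(): hands the job in; it is judged then, once.
The state is a dict: "clock": time; "joints": joint angles; "joint_vel": joint speeds; "joint_torque": joint torques, N m; "tcp_pos": TCP position; "orientation": TCP orientation; "contact_force": force on the tool from outside, world axes, zero at the start; "torque": the same for the moment, N m; "opening": finger opening in m; "gripper_force": force on a finger pad.
Only numpy, scipy, OpenCV 4.12 (cv2) and the standard library are available. Lean on these libraries where they do the work, as an engineer would, in place of code of your own. Each camera call takes 0.05 s, during which the arm holds its last target. There are 200 camera calls.

### The job

Ready the laboratory balance for weighing: gently push the glass top door of its draft shield fully shut by the orange bar on it, without pinching the bar, then tare hands-free by pointing straight down at the green-lit touchless sensor on the terminal, fingertips about 3 cm above its middle, for two full seconds. Do not touch the terminal or its sensors, and keep away from the blue-lit sensor, which would print. Then withdraw the hand at least 25 cm from the green sensor, leaving the beaker on the pan and the things around the terminal as they stand.

Things in the scene. Friction and masses are not known exactly. Their poses are not given: they have to be found in the camera images.
- balance: White laboratory balance, fixed, 330 deep x 210 wide x 256 high, to the left or right of the robot's middle. Origin: centre of its underside; x from its front (near the robot) to its back, y to its left, z up. On a base 70 mm high stands a clear glass chamber around the pan (x = -146 to +65 mm), behind it a solid column 250 mm high. Two rails at y = +-100 mm, top at 256 mm, carry the top door.
- top_door (a joint): Horizontal glass top door of the balance, a plate 220 long x 186 wide x 5 thick, its upper face 255.5 mm above the bench. Slides along the balance's x axis: 0 m = fully shut (pushed to the front, against a hard stop), grows as it slides back to 0.12 m. Starts 0.05 to 0.11 m open. About 1.2 N of friction plus 6 N per m/s; it stays where it is left.
- door_bar (a point): Centre of the orange upright finger bar on the glass door, 90 wide (balance's y) x 14 deep (x) x 26 high, moving with the door; centre 268.5 mm above the bench, foot at 255.5, top at 281.5 mm. Soft rubber: gives 1 mm per 2.5 N, up to 8 mm. Behind it (+x) lies only flat glass: a fingertip behind the bar, clear of the glass, can push it to the front. When shut it lies at x = -135 mm in the balance's frame.
- terminal: Low detached operating terminal, dark with a tilted blue-grey display and a white shoulder at each end, 130 deep x 230 wide x about 53 high, fixed to the bench on the other side of the robot's middle than the balance. Origin: centre of its underside; x away from the robot, y to its left. A flat sensor is set on each shoulder, at x = -5 mm, y = +90 or -90 mm: one tare, one print, in either order.
- tare_lens (a point): Centre of the top face of the tare sensor: round black disc of 38 mm diameter with a lit GREEN ring and a green mark, on one end shoulder of the terminal, top face 52 mm above the bench, level. Works without contact.
- print_lens (a point): Centre of the top face of the print sensor: same disc with a lit BLUE ring and a blue page mark, on the other end shoulder of the terminal, 180 mm from the green one, top face 52 mm above the bench.
- tare: The tare sensor disc (green ring), 38 mm diameter x 6 high, fixed; origin at the centre of its underside, 46 mm above the bench.
- print: The print sensor disc (blue ring), 38 mm diameter x 6 high, fixed; origin at the centre of its underside, 46 mm above the bench.
- beaker: Small glass weighing beaker, 42 mm diameter x 45 high, loose on the steel pan inside the chamber, its underside 85 mm above the bench. Origin: centre of its underside. To be left alone.
- jar: Amber jar with white lid, 56 mm diameter x 85 high, loose, behind the terminal. Origin: centre of its underside. To be left alone.
- carton: Yellow carton with a blue band, 55 x 70 x 75 high, loose, behind the terminal. Origin: centre of its underside. To be left alone.
- weight: Brass calibration weight with a knob, 30 mm diameter x 58 high, loose, in front of the terminal. Origin: centre of its underside. To be left alone.

How it is judged:
By the outcome, as a careful person would: the job done as asked, in the order asked, and still so for the second after the job is handed in, with the robot touching nothing.
It also fails if it takes over 58 s, if anything falls off the work surface, if the arm or the gripper's body presses on something with over 40 N, if the wrist force passes 120 N, or if a joint passes its speed limit or range.

## Working session

There is one attempt and no reset: what is moved stays moved. The work goes in short steps, each a Python script; the robot and the scene stay as the last script left them, time stands still between calls to the robot, and variables do not carry over. Pictures are saved under pics/ and viewed, at most 10 in all, crops included, and the job is handed in when it is done.

```bash
mkdir -p pics; python3 - <<'E'
from station import r
import cv2,numpy as np,pickle
d={}
for n in("scene","top"):
    s=r.snapshot(n); d[n]=s; cv2.imwrite(f"pics/{n}1.png",s["frame"][:,:,::-1])
    print(n,s["fx"],s["fy"],s["cx"],s["cy"],np.round(s["R"],3).tolist(),np.round(s["t"],3), (-np.array(s["R"]).T@s["t"]).round(3))
pickle.dump(d,open("s1.pkl","wb"))
print(r.sense())
E
```

```text
scene 419.08109834581126 419.08109834581126 317.3020231705078 197.68320422298112 [[-0.646, -0.763, -0.005], [-0.715, 0.607, -0.347], [0.268, -0.221, -0.938]] [0.387 0.488 0.865] [0.367 0.19  0.983]
top 364.6960055736011 364.6960055736011 319.1220330438617 198.67394967389254 [[-0.118, -0.993, -0.003], [-0.973, 0.116, -0.201], [0.2, -0.021, -0.98]] [0.075 0.607 0.881] [0.424 0.023 0.986]
{'clock': 0.1, 'joints': array([-7.58986695e+01,  5.25771014e+00,  7.05741961e+01,  1.75770845e-03,
        1.04266567e+02, -3.24818957e+00]), 'joint_vel': array([ 0.07189178, -0.12775089, -0.01470713, -0.03061805,  0.01622807,
        0.03695114]), 'joint_torque': array([ 3.73236806e-03, -4.47855413e+01, -4.07571101e+01,  7.00019184e-02,
        2.84007780e-02, -1.09442444e-04]), 'tcp_pos': array([ 0.17893993, -0.57274772,  0.40363874]), 'orientation': array([-1.79901782e+02, -7.28111746e-03,  1.73499455e+01]), 'contact_force': array([-0.08862309,  0.27177138, -0.08434435]), 'torque': array([-0.00581299, -0.02768787, -0.0375967 ]), 'gripper_force': 0.0, 'opening': 0.0876668375219033}
```

View pics/scene1.png

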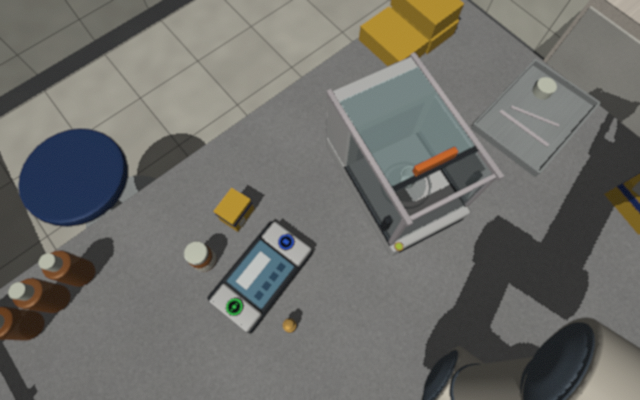

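View pics/top1.png

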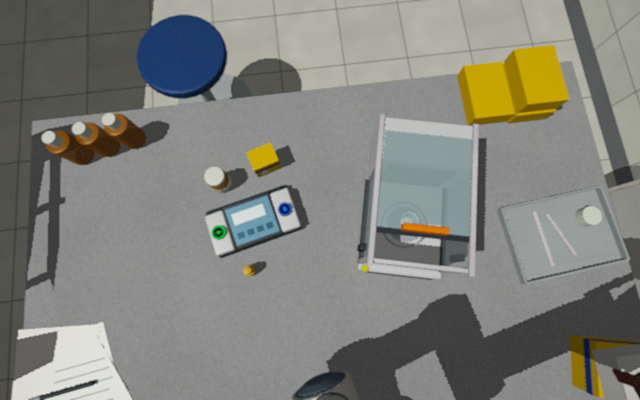

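The scene view shows the green sensor at (235,306), blue at (286,242), bar at (436,161). The top view shows green at (219,232), blue at (285,209), bar at (425,229). The top door is partly open, with the balance on the right and the terminal on the left.

```bash
cat > h.py <<'E'
import numpy as np,cv2
from scipy.optimize import least_squares
def proj(s,X):
    c=np.atleast_2d(X)@np.array(s["R"]).T+s["t"]
    return np.c_[s["fx"]*c[:,0]/c[:,2]+s["cx"],s["fy"]*c[:,1]/c[:,2]+s["cy"]]
def tri(views,pts):
    return least_squares(lambda X:np.concatenate([proj(s,X)[0]-p for s,p in zip(views,pts)]),[.5,0,.1])
def plane(s,p,z):
    R=np.array(s["R"]);C=-R.T@s["t"]
    d=R.T@np.array([(p[0]-s["cx"])/s["fx"],(p[1]-s["cy"])/s["fy"],1]);return C+d*(z-C[2])/d[2]
def mask(s,lo,hi,box):
    h=cv2.cvtColor(s["frame"],cv2.COLOR_RGB2HSV);m=cv2.inRange(h,lo,hi)
    k=np.zeros_like(m);x,y,w=box;k[y-w:y+w,x-w:x+w]=1;return m*k
E
python3 - <<'E'
from h import *;import pickle
d=pickle.load(open("s1.pkl","rb"));V=[d["scene"],d["top"]]
G={"green":((50,120,60),(75,255,255),[(235,306,20),(219,232,20)]),"blue":((105,150,60),(125,255,255),[(286,242,16),(285,209,14)]),"bar":((3,150,80),(16,255,255),[(436,161,35),(425,229,35)])}
P={}
for n,(lo,hi,b) in G.items():
    c=[]
    for s,bb in zip(V,b):
        m=mask(s,lo,hi,bb);pp=np.argwhere(m)[:,::-1]
        hull=cv2.minAreaRect(pp.astype(np.float32))
        c.append(np.array(hull[0]));print(n,len(pp),hull,pp.mean(0))
    f=tri(V,c);print(n,f.x.round(4),"res",f.fun.round(2));P[n]=f.x
    print([plane(s,p,{"bar":.2685}.get(n,.052)).round(4) for s,p in zip(V,c)])
print(np.linalg.norm(P["green"]-P["blue"]))
a=cv2.resize(V[1]["frame"][100:290,340:500],None,fx=3,fy=3,interpolation=cv2.INTER_CUBIC)
b=cv2.resize(V[0]["frame"][50:260,320:510],None,fx=2.6,fy=2.6,interpolation=cv2.INTER_CUBIC)
im=np.zeros((600,800,3),np.uint8)
a=cv2.resize(a,(400,475));b=cv2.resize(b,(400,442))
im[:475,:400]=a;im[:442,400:]=b
cv2.imwrite("pics/crop.png",im[:,:,::-1])
E
```

```text
green 160 ((234.5, 306.5), (15.0, 15.0), 90.0) [234.275 306.3  ]
green 125 ((218.5, 232.0), (12.0, 13.0), 90.0) [218.672 231.944]
green [0.5586 0.2703 0.0473] res [-0.06 -0.04  0.04  0.08]
[array([0.5574, 0.2698, 0.052 ]), array([0.5581, 0.2691, 0.052 ])]
blue 129 ((285.8000183105469, 241.60000610351562), (13.416406631469727, 13.416407585144043), 63.43495178222656) [285.89147287 241.45736434]
blue 108 ((285.0, 208.5), (11.0, 12.0), 90.0) [284.85185185 208.60185185]
blue [0.6004 0.0941 0.043 ] res [-0.03 -0.02  0.02  0.03]
[array([0.598, 0.095, 0.052]), array([0.5988, 0.0935, 0.052 ])]
bar 431 ((435.0000305175781, 161.00001525878906), (8.9442720413208, 48.29906463623047), 63.43495178222656) [434.88399072 161.06264501]
bar 194 ((424.7657470703125, 228.97535705566406), (47.26517868041992, 7.9560441970825195), 6.009006023406982) [424.87113402 229.3814433 ]
bar [ 0.4841 -0.1921  0.2707] res [-0.13 -0.07  0.07  0.14]
[array([ 0.4842, -0.1933,  0.2685]), array([ 0.4846, -0.1926,  0.2685])]
0.1811008893148244
```

View pics/crop.png

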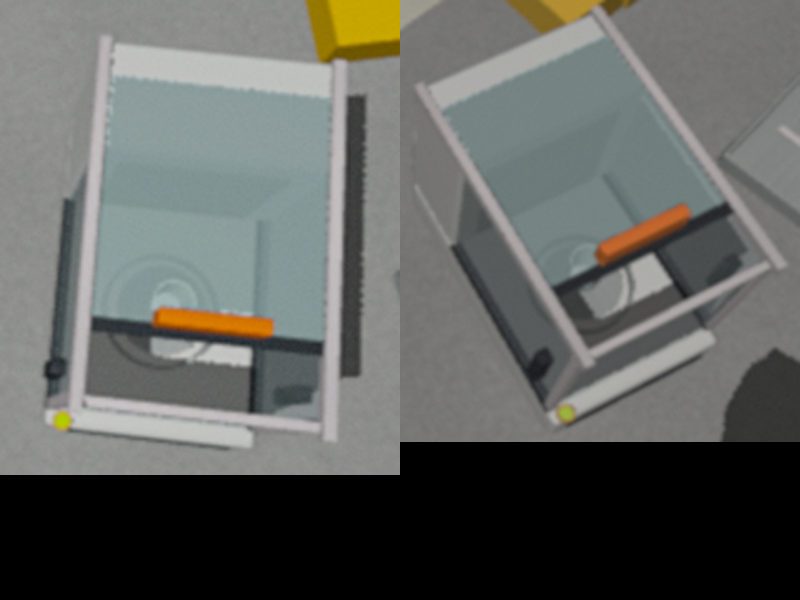

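The crop shows both rails and the front crossbar clearly, and the bar sits near the door's front edge.

```bash
python3 - <<'E'
from h import *;import pickle
d=pickle.load(open("s1.pkl","rb"));S,T=d["scene"],d["top"]
z=.256
for s,L in((T,[(382.8,115.2),(370,263.2),(476,124.8),(472,275.2)]),(S,[(330.5,91.8),(410.3,221),(415,55.7),(500.5,174.9)])):
    p=[plane(s,q,z) for q in L]
    print(np.round([q[:2] for q in p],4).tolist(), [np.degrees(np.arctan2(*(p[i]-p[i+1])[[1,0]])).round(2) for i in(0,2)],
     "cross", [np.degrees(np.arctan2(*(p[i]-p[i+2])[[1,0]])).round(2)-90 for i in(0,1)], [np.linalg.norm(p[i]-p[j]).round(4) for i,j in((0,1),(2,3),(0,2))])
# fit bar box (x,y,yaw) via projected hull rect vs mask moments: mask IoU-ish by principal axis at top
G=((3,150,80),(16,255,255))
from scipy.optimize import minimize
M=[mask(S,*G,(436,161,35))>0,mask(T,*G,(425,229,35))>0]
def sil(s,v):
    x,y,a,h=v;c,n=np.cos(a),np.sin(a);K=8
    X=np.array([[x+c*i*.007-n*j*.045,y+n*i*.007+c*j*.045,h+k*.013] for i in(-1,1) for j in(-1,1) for k in(-1,1)])
    hull=cv2.convexHull(((proj(s,X)+.5)*K).astype(np.float32)).astype(np.int32)
    im=np.zeros((400*K,640*K),np.uint8);cv2.fillConvexPoly(im,hull,255)
    return cv2.resize(im,(640,400),interpolation=cv2.INTER_AREA)/255.
cost=lambda v:sum(np.abs(sil(s,v)-m).sum() for s,m in zip((S,T),M))
v=minimize(cost,[.484,-.193,0,.2685],method="Nelder-Mead",options=dict(initial_simplex=[[.484,-.193,0,.2685],[.488,-.193,0,.2685],[.484,-.189,0,.2685],[.484,-.193,.08,.2685],[.484,-.193,0,.273]]))
print(v.x.round(4),np.degrees(v.x[2]),v.fun)
E
```

```text
[[0.7375, -0.1503], [0.4317, -0.0774], [0.6921, -0.3437], [0.3852, -0.272]] [np.float64(-13.4), np.float64(-13.15)] cross [np.float64(-13.189999999999998), np.float64(-13.439999999999998)] [np.float64(0.3143), np.float64(0.3152), np.float64(0.1987)]
[[0.733, -0.15], [0.4314, -0.0799], [0.6851, -0.3443], [0.3863, -0.273]] [np.float64(-13.08), np.float64(-13.43)] cross [np.float64(-13.840000000000003), np.float64(-13.129999999999995)] [np.float64(0.3097), np.float64(0.3072), np.float64(0.2002)]
[ 0.4842 -0.1919 -0.1987  0.272 ] -11.384198423830993 367.6235294117647
```

Rails, crossbar and bar fit agree: balance yaw is about -13.3°, the bar is at (0.484,-0.192), and the heights match the text. Next I close the fingers, hover behind the bar and check.

```bash
python3 - <<'E'
from station import r
from h import *
u=np.array([np.cos(np.radians(-13.3)),np.sin(np.radians(-13.3)),0])
r.grab(5)
p=r.sense()["tcp_pos"]
r.servo_line([p[0],p[1],.52],speed=.25)
b=np.array([.4842,-.1922,0])+.04*u
print(r.inverse_kinematics([b[0],b[1],.56],[180,0,-13.3]))
r.reach([b[0],b[1],.56],[180,0,-13.3])
r.servo_line([b[0],b[1],.30+.182],speed=.15)
r.wait(.3)
q=r.sense();print(q["clock"],q["joints"].round(1),q["tcp_pos"],q["orientation"],q["contact_force"],q["opening"])
im=np.hstack([r.snapshot("top")["frame"][100:300,340:500],r.snapshot("scene")["frame"][60:260,320:520]])
cv2.imwrite("pics/hover.png",cv2.resize(im,None,fx=2.2,fy=2.2)[:,:,::-1])
E
```

```text
[-2.45338647e+01  4.40659708e+00  5.52362374e+01 -2.54444375e-14
  1.20357166e+02  7.87661353e+01]
4.8583 [-24.5   0.8  67.1  -0.  112.   78.8] [ 0.52310009 -0.20138696  0.48294444] [ 1.79982948e+02 -8.49900910e-02 -1.32985091e+01] [-0.52458186 -0.72736418  0.0841805 ] 0.0002472569516575795
```

View pics/hover.png

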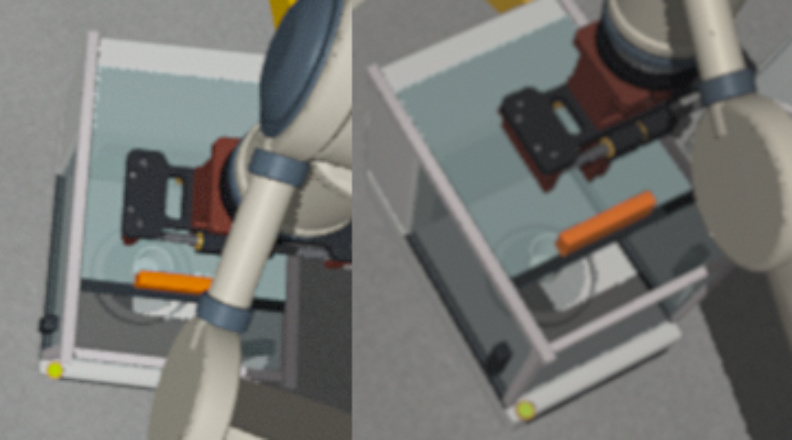

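The hand hovers behind the bar, over glass. I descend and push with force monitoring.

```bash
python3 - <<'E'
from station import r
from h import *
u=np.array([np.cos(np.radians(-13.3)),np.sin(np.radians(-13.3)),0])
b=np.array([.4842,-.1922,0]); Z=.2645+.182
def at(s): return b+s*u+[0,0,Z]
r.servo_line(at(.04),speed=.08); r.wait(.3)
q=r.sense(); f0=q["contact_force"]; print(q["tcp_pos"],f0)
s=.04;log=[]
while s>-.115:
    s-=.004 if s>-.045 else .002
    r.servo_line(at(s),speed=.04)
    q=r.sense(); f=(q["contact_force"]-f0); a=(q["tcp_pos"]-b)@u
    log.append((round(s,3),round(a,4),round(f@u,2),round(f[2],2)))
    if f@u>7 or np.linalg.norm(f)>12: break
r.wait(.3);q=r.sense();print(*log,sep="\n");print(q["clock"],(q["contact_force"]-f0)@u,(q["tcp_pos"]-b)@u,q["tcp_pos"])
E
```

```text
[ 0.52310992 -0.20139842  0.44707459] [-0.49835207  0.32154679  0.2877858 ]
(0.036, np.float64(0.0358), np.float64(1.41), np.float64(-0.1))
(0.032, np.float64(0.0318), np.float64(0.76), np.float64(-1.39))
(0.028, np.float64(0.0278), np.float64(0.65), np.float64(-0.39))
(0.024, np.float64(0.0238), np.float64(0.85), np.float64(-0.53))
(0.02, np.float64(0.0198), np.float64(0.8), np.float64(0.8))
(0.016, np.float64(0.0158), np.float64(0.43), np.float64(-0.23))
(0.012, np.float64(0.0118), np.float64(0.33), np.float64(0.43))
(0.008, np.float64(0.0078), np.float64(0.52), np.float64(-0.54))
(0.004, np.float64(0.0038), np.float64(0.53), np.float64(0.54))
(0.0, np.float64(-0.0002), np.float64(-0.2), np.float64(-0.17))
(-0.004, np.float64(-0.0042), np.float64(1.44), np.float64(-0.27))
(-0.008, np.float64(-0.0082), np.float64(1.0), np.float64(-0.36))
(-0.012, np.float64(-0.0122), np.float64(1.05), np.float64(-0.05))
(-0.016, np.float64(-0.0162), np.float64(0.42), np.float64(-0.59))
(-0.02, np.float64(-0.0202), np.float64(0.09), np.float64(-0.68))
(-0.024, np.float64(-0.0242), np.float64(0.24), np.float64(0.31))
(-0.028, np.float64(-0.0282), np.float64(0.07), np.float64(-0.17))
(-0.032, np.float64(-0.0322), np.float64(1.21), np.float64(-1.05))
(-0.036, np.float64(-0.0362), np.float64(1.54), np.float64(-0.37))
(-0.04, np.float64(-0.0402), np.float64(0.32), np.float64(0.12))
(-0.044, np.float64(-0.0436), np.float64(7.16), np.float64(-1.59))
11.4 6.616518662817937 -0.04354199471898354 [ 0.44182887 -0.18217042  0.44639685]
```

```bash
python3 - <<'E'
from station import r
from h import *;import pickle
u=np.array([np.cos(np.radians(-13.3)),np.sin(np.radians(-13.3)),0])
p=r.sense()["tcp_pos"]
r.servo_line(p+.02*u,speed=.05); q=r.sense();print(q["contact_force"])
p=p+.02*u
r.servo_line([p[0],p[1],.53],speed=.25)
r.reach([.50,.06,.50],[180,0,-77])
q=r.sense();print(q["clock"],q["joints"].round(1))
S,T=r.snapshot("scene"),r.snapshot("top");pickle.dump((S,T),open("s2.pkl","wb"))
G=((3,150,80),(16,255,255))
c=[];
for s,bb in((S,(455,195,55)),(T,(420,250,45))):
    m=mask(s,*G,bb);pp=np.argwhere(m)[:,::-1]; h=cv2.minAreaRect(pp.astype(np.float32));c.append(np.array(h[0]));print(len(pp),h)
f=tri((S,T),c);b0=np.array([.4841,-.1921,.27]);print(f.x,f.fun,"moved",(f.x-b0)@u, [plane(s,k,.2685) for s,k in zip((S,T),c)])
a=cv2.resize(T["frame"][100:290,340:500],(400,475));b=cv2.resize(S["frame"][50:260,320:510],(400,442))
im=np.zeros((475,800,3),np.uint8);im[:,:400]=a;im[:442,400:]=b
cv2.imwrite("pics/shut.png",im[:,:,::-1])
E
```

```text
[-0.54731419 -0.96305114 -0.30984237]Traceback (most recent call last):
  File "<stdin>", line 8, in <module>
station.IKError: the arm cannot take that pose within its joint ranges
```

```bash
python3 - <<'E'
from station import r
from h import *;import pickle
u=np.array([np.cos(np.radians(-13.3)),np.sin(np.radians(-13.3)),0])
r.reach([.50,.15,.53],[180,0,103])
q=r.sense();print(q["clock"],q["joints"].round(1))
S,T=r.snapshot("scene"),r.snapshot("top");pickle.dump((S,T),open("s2.pkl","wb"))
G=((3,150,80),(16,255,255))
c=[];
for s,bb in((S,(455,195,55)),(T,(420,250,45))):
    m=mask(s,*G,bb);pp=np.argwhere(m)[:,::-1]; h=cv2.minAreaRect(pp.astype(np.float32));c.append(np.array(h[0]));print(len(pp),h)
f=tri((S,T),c);b0=np.array([.4841,-.1921,.27]);print(f.x,f.fun,"moved",(f.x-b0)@u, [plane(s,k,.2685) for s,k in zip((S,T),c)])
a=cv2.resize(T["frame"][100:290,340:500],(400,475));b=cv2.resize(S["frame"][50:260,320:510],(400,442))
im=np.zeros((475,800,3),np.uint8);im[:,:400]=a;im[:442,400:]=b
cv2.imwrite("pics/shut.png",im[:,:,::-1])
E
```

```text
13.725 [ 12.9  -3.1  66.1  -0.  117.1   0. ]
352 ((454.4000549316406, 186.8000030517578), (8.9442720413208, 45.615779876708984), 63.43495178222656)
197 ((423.56353759765625, 259.8858947753906), (47.67660903930664, 7.751735687255859), 5.90614128112793)
[ 0.42465212 -0.17695066  0.27922174] [-0.40948412 -0.21631084  0.21751167  0.43886068] moved -0.06133852217070717 [array([ 0.42475525, -0.18280711,  0.2685    ]), array([ 0.42554499, -0.17970824,  0.2685    ])]
```

View pics/shut.png

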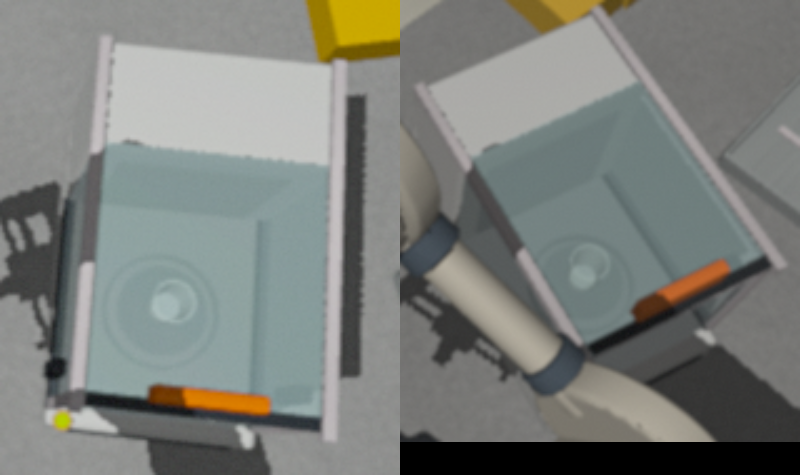

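The picture shows the door's front edge at the front crossbar. The bar moved 61 mm, and the push met a hard stop at 7 N, so it is shut. The beaker still stands on the pan. Now the tare.

```bash
python3 - <<'E'
from station import r
from h import *
g=[.5577,.2695]; Z=.052+.030+.182
o=[180,0,103]
for z in (.6,.58,.56):
    if r.inverse_kinematics([*g,z],o) is not None: break
print("up",z)
r.reach([*g,.50],o)
r.servo_line([*g,Z],speed=.12)
q=r.sense();print(q["clock"],q["tcp_pos"],q["orientation"])
r.wait(1.4)
fr=[r.snapshot(n)["frame"] for n in("scene","top")]
r.wait(1.6)
q=r.sense();print(q["clock"],q["tcp_pos"],q["orientation"],q["contact_force"])
r.servo_line([*g,z],speed=.15)
r.wait(.3)
q=r.sense();print(q["clock"],q["tcp_pos"],q["contact_force"])
fr+=[r.snapshot(n)["frame"] for n in("scene","top")]
cr=[fr[0][180:360,160:360],fr[1][140:300,160:320],fr[2][180:360,160:360],fr[3][140:300,160:320]]
cr=[cv2.resize(c,(400,300)) for c in cr]
cv2.imwrite("pics/tare.png",np.vstack([np.hstack(cr[:2]),np.hstack(cr[2:])])[:,:,::-1])
E
```

```text
up 0.6
16.5417 [0.55784234 0.26958157 0.2648028 ] [ 1.79929226e+02 -1.27016209e-02  1.03001314e+02]
19.6417 [0.55769885 0.26949906 0.26401031] [ 1.79997695e+02 -2.85672637e-05  1.03000686e+02] [-0.34824831 -0.30818967  0.66591988]
22.3333 [0.55769692 0.26950695 0.59989272] [-0.15430666  0.05426598  0.94354643]
```

View pics/tare.png

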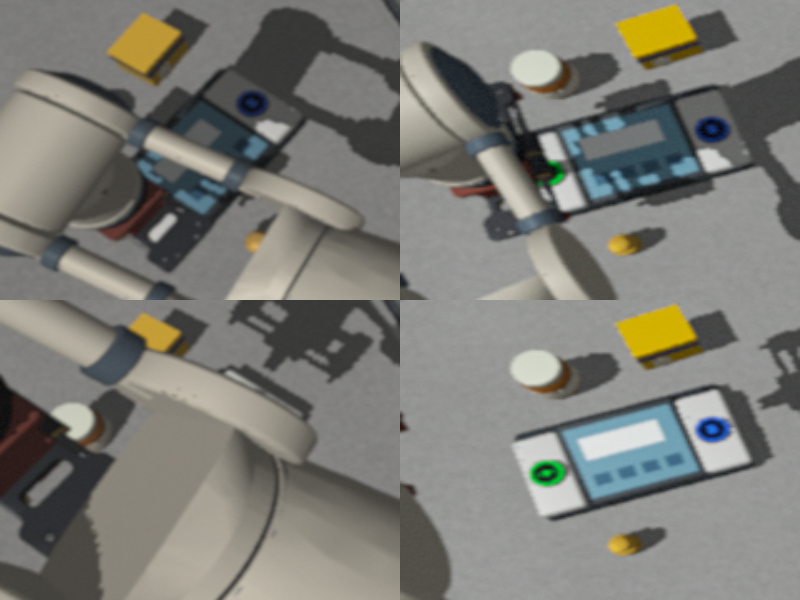

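The tips held over the green sensor's middle for 3 s. The hand is now about 37 cm above it, with the jar, carton and weight undisturbed.

```bash
python3 -c "
from station import r
print(r.hand_in())"
```

```text
the job is handed in; nothing more can be done
None
```

I handed the job in: the top door is shut against its stop, the fingertips held 3 cm over the green sensor for 3 s, and the hand is about 37 cm clear; the cameras showed nothing disturbed, though no view showed the balance confirming the tare.

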